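Pack the two acoustics practical kits

TASK

Make up the two kits for the acoustics practical. The blue case gets the sound level meter, lying in its long pocket with the microphone in the narrow channel, the calibrator standing in the square well, and the stand foot lying in the round seat over the microphone; the yellow case gets the wooden resonance box in its pocket and the short bright tuning fork lying across it in the two cradles, stem in the narrow one - so whatever lies on top goes in last. Everything must sit fully down in its place and be let go; set each part down gently, without dropping it, and leave the long dark fork, the mug and the mouse where they are.

Things in the scene. Friction and masses are not known exactly. Their poses are not given: they have to be found in the camera images.
- blue_case: Open blue case, fixed, 186x164x50 mm. Origin: underside centre, handle on its -x side. In mm: deck z 31. Meter pocket x -81..26, y -46..6, floor z 5, goes on as microphone channel to x 66, y -33..-7: meter origin goes to (-7.5,-20,5), nose +x. Finger well across it x -47..-4, y -78..42. Calibrator well 50x50, centre (44,51,5). Foot seat over the channel: centre (42,-20,31), ribs 7 high, radius 41.
- yellow_case: Open yellow case, fixed, 150x164x50 mm. Origin: underside centre, handle on its -x side. In mm: deck z 31. Box pocket x -50..50, y -30..30, floor z 5: box length along x, origin to (0,0,5). Finger well across it x -34..12, y -62..62 (grip at x -11). Fork cradles x 12..56, |y| 30..61, floor z 36.5, horns to z 43, 36 wide at +y, 20 at -y: fork origin to (34,0,36.5), tines +y, 1.5 above the box.
- meter: Sound level meter, black with two orange bands, light green display, face up. 135 mm long along x: flat body 95x40x24 mm, x -67.5..27.5, then a nose and steel microphone tube 13 mm thick (axis z 12) to x 67.5. Origin: underside, middle of the 135 mm. Grip across the 40 mm width at x -18 mm (balance point). About 0.15 kg.
- calibrator: Sound calibrator: upright dark blue cylinder, 40 mm diameter, 62 mm high, aluminium band, steel cap with a small dark opening on top, red button. Origin: centre of its underside, z up. About 0.18 kg.
- stand_foot: Foot of a table stand: black steel disc, 70 mm diameter, 8 mm thick, with an upright steel stub in the middle, 16 mm diameter, from z 8 to z 28 (a small brass tip to z 32); grip it by the stub. Origin: centre of the disc's underside. About 0.26 kg.
- resonance_box: Resonance box of light wood, 88 (x) x 48 (y) x 30 mm high, hollow, open at its -x end, walls 4 mm; a brass bush 14 mm wide and 3 mm high in the middle of the top. Origin: centre of its underside. Grip across the 48 mm width. About 0.07 kg.
- short_fork: The SHORT tuning fork, bright aluminium, lying flat: 110 mm long along x, 24 mm wide over the two tines, 8 mm thick. +x = tine end; stem (8 mm wide) from x -55 to -21, yoke to x -9, tines to x 55. Origin: underside, middle of the length. Grip across the tines at x +6 (centre of mass). About 0.06 kg.
- long_fork: Bystander: the LONG tuning fork, dark blue steel, 145 mm long, 24 mm wide, 8 mm thick, lying flat among the stock; belongs to neither kit. Origin: underside, middle of the length, tines to +x.
- mug: Bystander: blue ceramic mug, 72 mm diameter, 88 mm high, beyond the stock. Origin: centre of its underside, handle at its +y.
- mouse: Bystander: white computer mouse, 100 x 58 x 28 mm, beyond the stock. Origin: centre of its underside.
There are look-alikes about, which are no part of the job. Several things have the shape of the meter; the one meant has the colours described above.

How it is judged:
At the end, for the whole second after the job is handed in: Each part in its own place, released, at rest, in its case's frame: meter, calibrator and resonance box on the pocket floors, fork down in both cradles, all within 10 mm; stand foot on its seat within 12 mm; heights within 3 mm, tilt under 0.1 rad, yaw within 0.25 rad (fork 0.3) (x of meter in the frame of blue_case between -0.0175 and 0.0025 m and y of meter in the frame of blue_case between -0.03 and -0.01 m and z of meter in the frame of blue_case between 0.002 and 0.008 m and angle between each of meter, stand_foot, calibrator, resonance_box, short_fork's own z axis and vertical below 0.1 rad and linear speed of each of meter, stand_foot, calibrator, resonance_box, short_fork below 0.02 m/s and angle between the x axis of meter and the x axis of blue_case, either way round below 0.25 rad and x of stand_foot in the frame of blue_case between 0.03 and 0.054 m and y of stand_foot in the frame of blue_case between -0.032 and -0.008 m and z of stand_foot in the frame of blue_case between 0.028 and 0.034 m and x of calibrator in the frame of blue_case between 0.034 and 0.054 m and y of calibrator in the frame of blue_case between 0.041 and 0.061 m and z of calibrator in the frame of blue_case between 0.002 and 0.008 m and x of resonance_box in the frame of yellow_case between -0.01 and 0.01 m and y of resonance_box in the frame of yellow_case between -0.01 and 0.01 m and z of resonance_box in the frame of yellow_case between 0.002 and 0.008 m and angle between the x axis of resonance_box and the x axis of yellow_case, either way round below 0.25 rad and x of short_fork in the frame of yellow_case between 0.024 and 0.044 m and y of short_fork in the frame of yellow_case between -0.01 and 0.01 m and z of short_fork in the frame of yellow_case between 0.0335 and 0.0395 m and angle between the x axis of short_fork and the y axis of yellow_case, either way round below 0.3 rad); the robot touches nothing.
It fails at once if the long fork, the mug or the mouse was moved by more than 25 mm (distance of any of long_fork, mug, mouse from where it was at the start of the episode above 0.025 m).
It fails at once if a part of the kits was dropped: it fell freely faster than 0.6 m/s (about 18 mm of fall) ((linear speed of meter above 0.6 m/s and contact force between meter and the fingers below 0.05 N) or (linear speed of calibrator above 0.6 m/s and contact force between calibrator and the fingers below 0.05 N) or (linear speed of stand_foot above 0.6 m/s and contact force between stand_foot and the fingers below 0.05 N) or (linear speed of resonance_box above 0.6 m/s and contact force between resonance_box and the fingers below 0.05 N) or (linear speed of short_fork above 0.6 m/s and contact force between short_fork and the fingers below 0.05 N)).
It fails at once if the meter or the calibrator was banged or pressed into a case with over 60 N (contact force between any of meter, calibrator and blue_case above 60 N or contact force between any of meter, calibrator and yellow_case above 60 N).
It also fails if it takes over 125 s, if anything falls off the work surface, if the arm or the gripper's body presses on something with over 40 N, if the wrist force passes 120 N, or if a joint passes its speed limit or range.

ROBOT

A 6-joint arm with a two-finger parallel gripper is mounted at the origin on the work surface. World frame = base frame: x ahead of the robot, y to its left, z up, the work surface at z = 0. Lengths are in m, angles in rad, forces in N, time in s.
With the tool pointing down it reaches from about 0.225 to 0.875 m from the base axis. Payload 3.4 kg.
Tool frame: the origin (TCP) lies at the very end of the fingers, on their centre line; the grasp point (between the pads) lies 19 mm behind it; z points along the fingers, y is the direction in which the jaws open and shut (so a half turn about z gives the same grasp; the last joint's range is limited). The gripper opens to 85 mm and grips with 20 to 120 N. Pads are 22 mm wide; open, the fingers measure 114 mm over their backs; the gripper's body (76 mm by 85 mm) begins 54 mm behind the grasp point. The pads swing forward as they close: fully open they stand 13 mm farther back than shut.
Start: joints at [1.228, 0.276, 1.505, -0, 1.361, -0.121], TCP at [0.127, 0.561, 0.231] pointing down, gripper open.
Joint ranges: [-2.89, 2.89], [-0.75, 2.08], [0.22, 2.7], [-1.18, 4.32], [0.11, 2.71], [-2.7, 2.7]. Speed limits (rad/s): [2.57, 2.57, 3.14, 3.14, 3.14, 3.14].

INTERFACE

Orientations are given as a unit quaternion [w, x, y, z].
In Python, from rig import manip gives the robot as it stands. The module is installed in compiled form; this text tells all that it offers.
- The arm moves only by the tool carry_out, never from a script. Its argument "moves" is one flat list of numbers, 5 for each row, row after row: the opening in per cent of the stroke, from 0 (shut) to 100 (fully open), then the shift along the world's x, y, z in cm, then the turn about the world's z in rad. A call has exactly 10 rows; each row shifts and turns the commanded pose from where the row before left it; what a row does not reach is not made up. A row lasts 1/10 s, in which the tool goes at most 50 mm and 8.59 degrees, less where a joint would pass 70% of its speed; a pose out of reach is approached as far as the arm can. A call is refused whole if a number of a shift passes 5 or a number of a turn 0.15, either way. A call with a gripper value outside its range is refused whole. The fingers move at their own pace and stop on an object; "squeeze" is the grip in N (left out, the last holds). Time passes only in rows, so rows that do not move let the fingers close, or fill a call up. It gives the time, the measured TCP pose, the force and the opening at its end, in the units of the state.
- manip.get_state(): the state, without advancing time (a new reading comes with each control period).
- manip.get_image(name): name is "scene" or "top" or "wrist"; returns the picture (420x560x3 uint8, red, green, blue); there is no depth.
- manip.camera_info(name): a dict with "fov_y" (degrees; the focal length in pixels is half the picture's height over the tangent of half this angle, whatever the lens; pixels are square), "cx", "cy" (the principal point, pixels), "rvec" (rotation vector, rad) and "tvec" (3), from world to camera coordinates, as OpenCV has them; the wrist camera has in their place "hand_eye" (4x4, takes a point from camera to tool coordinates, whose origin is the TCP and whose axes are the flange's). Camera axes: x right, y down, z forward; pixel columns grow to the right and rows downward; lengths in m; the calibration is good to about 2 mm. A picture is of the moment at which its call begins: read the wrist's pose just before it. camera_info takes no time and is no camera call.
- manip.sign_off(): hands the job in, once; it reports no verdict.
The state is a dict: "clock": time; "qpos": joint angles; "qd": joint speeds; "effort": joint torques, N m; "position": TCP position; "ee_rot": TCP orientation; "contact_force": force on the tool from outside, world axes, zero at the start; "moment": the same for the moment, N m; "width": finger opening in m.
Only numpy, scipy, OpenCV 4.12 (cv2) and the standard library are available. Lean on these libraries where they do the work, as an engineer would, in place of code of your own. Each camera call takes 0.05 s, during which the arm holds its last target. There are 200 camera calls.

## Working session

There is one attempt and no reset: what is moved stays moved. The work goes in short steps, Python scripts to look and compute and a tool call to move; the robot and the scene stay as the last step left them, time stands still between calls to the robot, and variables do not carry over. Pictures are saved under pics/ and viewed, about 12 in all and at most 16, crops included, and the job is handed in when it is done.

Besides the shell and the picture viewer there is one more tool, called after "Call:" as name(argument=value, ...) on one line, values as JSON. carry_out: Moves the arm, as the interface text tells. Its arguments: {"type":"object","properties":{"moves":{"type":"array","items":{"type":"number"}},"squeeze":{"type":"number"}},"required":["moves"]}

```bash
mkdir -p pics; cat > h.py <<'E'
import numpy as np, cv2
from rig import manip
def K(ci):
    f=210/np.tan(np.radians(ci['fov_y'])/2); return f,ci['cx'],ci['cy']
def cam(name,st=None):
    ci=manip.camera_info(name); f,cx,cy=K(ci)
    if 'rvec' in ci:
        R=cv2.Rodrigues(np.array(ci['rvec'],float))[0]; t=np.array(ci['tvec'],float).ravel()
        return f,cx,cy,R.T,-R.T@t   # Rcw, centre
    st=st or manip.get_state(); w,x,y,z=st['ee_rot']
    from scipy.spatial.transform import Rotation as Ro
    T=np.eye(4); T[:3,:3]=Ro.from_quat([x,y,z,w]).as_matrix(); T[:3,3]=st['position']
    M=T@np.array(ci['hand_eye']); return f,cx,cy,M[:3,:3],M[:3,3]
def ray(c,u,v,z):
    f,cx,cy,R,o=c; d=R@np.array([(u-cx)/f,(v-cy)/f,1]); return o+d*(z-o[2])/d[2]
def proj(c,p):
    f,cx,cy,R,o=c; q=R.T@(np.array(p)-o); return q[0]/q[2]*f+cx,q[1]/q[2]*f+cy
def shot(name,fn):
    c=cam(name); im=manip.get_image(name)[:,:,::-1].copy(); cv2.imwrite('pics/'+fn+'.png',im); return c,im
E
python3 - <<'E'
from h import *
for n in('top','scene'):
    c,im=shot(n,n+'0'); print(n,manip.camera_info(n),c[4])
c,im=shot('wrist','wrist0');print(manip.camera_info('wrist'),c[4],manip.get_state())
E
```

```text
top {'fov_y': 43.01998792353699, 'cx': 280.8550372508138, 'cy': 208.4454267309143, 'rvec': array([ 2.16679899, -2.20412684,  0.11072168]), 'tvec': array([0.00255666, 0.54813594, 1.02483311])} [0.45912185 0.01083619 1.06762922]
scene {'fov_y': 46.97041341995018, 'cx': 278.99262443191793, 'cy': 201.80373051585073, 'rvec': array([ 1.17115049,  2.47364224, -0.84116869]), 'tvec': array([ 0.33756706, -0.32344902,  1.46254566])} [1.10381695 0.46505108 0.96069051]
{'fov_y': 70.59603579060666, 'cx': 279.98743599699355, 'cy': 212.17909515991911, 'hand_eye': array([[-1.15375155e-04, -9.49430850e-01, -3.13976190e-01,
         8.02879270e-02],
       [ 9.99999604e-01,  1.67529515e-04, -8.74056086e-04,
        -1.12118759e-04],
       [ 8.82456091e-04, -3.13976166e-01,  9.49430455e-01,
        -1.42686733e-01],
       [ 0.00000000e+00,  0.00000000e+00,  0.00000000e+00,
         1.00000000e+00]])} [0.04806643 0.57823293 0.37322272] {'clock': 0.15, 'qpos': array([ 1.22803151e+00,  2.76438820e-01,  1.50585982e+00, -8.33396609e-07,
        1.36068476e+00, -1.20981218e-01]), 'qd': array([ 0.0007815 , -0.00282084, -0.00591962,  0.0004979 ,  0.00033003,
        0.00041554]), 'effort': array([ 2.18393805e-03, -4.17146695e+01, -2.46030557e+01, -3.39279563e-05,
        7.57744390e-03, -6.16564080e-06]), 'position': array([0.12634266, 0.56053905, 0.23063767]), 'ee_rot': array([-1.59400108e-04,  1.10664554e-01,  9.93857572e-01, -6.76854271e-04]), 'contact_force': array([-0.06998727, -0.4305868 ,  0.77301197]), 'moment': array([ 0.02298542, -0.06398164, -0.04309185]), 'width': 0.08541534106450317}
```

View pics/top0.png

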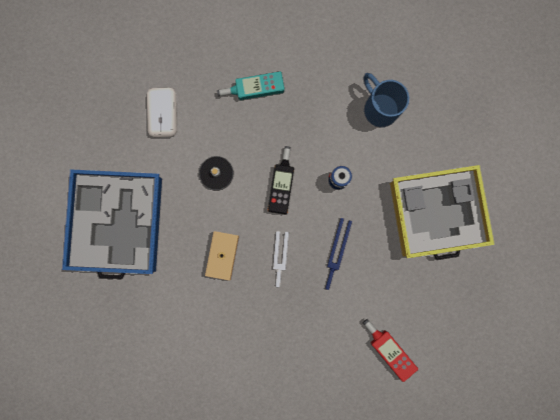

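View pics/scene0.png

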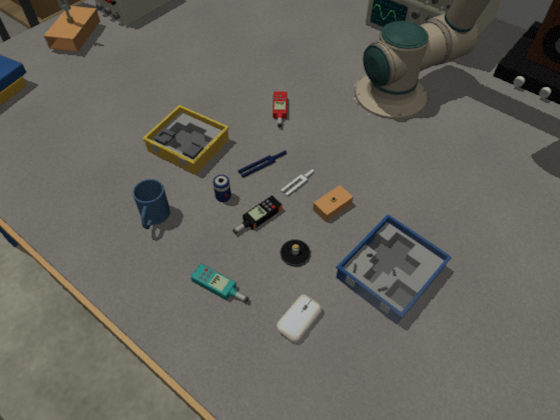

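The top view (up is +x, left is +y) shows the blue case at (112,222) and the yellow case at (443,212), with handles toward the bottom (-x). The black meter is at (282,185) with its nose up. The foot is at (216,173), box at (222,256), bright fork at (281,258) with tines up, calibrator at (341,177) and long dark fork at (339,253). The teal and red meters are decoys.

```bash
cat > m.py <<'E'
from h import *
def blob(im,lo,hi,near,rad=60,k=3):
    h=cv2.cvtColor(im,cv2.COLOR_BGR2HSV); m=cv2.inRange(h,lo,hi)
    r=np.zeros_like(m); cv2.circle(r,tuple(int(a) for a in near),rad,255,-1); m&=r
    m=cv2.morphologyEx(m,cv2.MORPH_CLOSE,np.ones((k,k)))
    n,l,s,c=cv2.connectedComponentsWithStats(m); 
    if n<2: return None
    i=1+np.argmax(s[1:,4]); return (l==i).astype(np.uint8)
def rect(c,m,z):
    P=cv2.findNonZero(m).reshape(-1,2); h=cv2.convexHull(P).reshape(-1,2)
    W=np.array([ray(c,u,v,z)[:2] for u,v in h.astype(float)]).astype(np.float32)
    (x,y),(a,b),t=cv2.minAreaRect(W*1000)
    if a<b: a,b,t=b,a,t+90
    t=(t+90)%180-90
    return f"centre {x:.1f} {y:.1f} size {a:.0f}x{b:.0f} long-axis yaw deg {t:.1f} ({np.radians(t):.3f}) px {m.sum()}"
E
python3 - <<'E'
from m import *
im=cv2.imread('pics/top0.png'); c=cam('top')
for n,lo,hi,near,rad,z in [('blue',(100,120,40),(125,255,255),(112,222),80,.05),('yellow',(22,120,90),(35,255,255),(443,212),75,.05),
 ('box',(8,90,90),(22,255,255),(222,256),45,.03),('fork',(0,0,125),(179,50,255),(281,258),36,.008),('meterblack',(0,0,0),(179,255,45),(282,190),34,.02),
 ('foot',(0,0,0),(179,255,45),(216,173),30,.008),('long',(105,110,20),(130,255,255),(339,253),45,.008),('calcap',(0,0,150),(179,80,255),(341,175),14,.062)]:
    m=blob(im,lo,hi,near,rad); print(n,rect(c,m,z) if m is not None else None)
for n,p,z in [('cal',(341,174),.062),('metertip',(287.5,149),.012),('meterbot',(280,212),.024),('footstub',(215,172),.032),('ftine',(281,233),.008),('fstem',(278.5,286),.008)]: print(n,ray(c,*p,z)[:2]*1000)
g=np.hstack([cv2.resize(im[130:300,180:360],None,fx=4,fy=4,interpolation=cv2.INTER_CUBIC)[:600,:720]]);cv2.imwrite('pics/crop.png',g)
E
```

```text
blue centre 526.9 315.5 size 191x175 long-axis yaw deg -3.6 (-0.064) px 1714
yellow centre 535.3 -317.1 size 172x156 long-axis yaw deg -82.1 (-1.433) px 1226
box centre 458.1 109.7 size 87x50 long-axis yaw deg -11.7 (-0.204) px 1165
fork centre 451.3 -5.7 size 140x140 long-axis yaw deg 44.1 (0.770) px 4053
meterblack centre 570.2 -3.7 size 61x38 long-axis yaw deg -9.1 (-0.159) px 308
foot centre 623.9 122.6 size 63x62 long-axis yaw deg -0.6 (-0.010) px 716
long centre 457.1 -115.1 size 140x21 long-axis yaw deg -17.1 (-0.299) px 297
calcap centre 606.0 -122.1 size 27x25 long-axis yaw deg 89.1 (1.555) px 126
cal [ 608.88315381 -122.09323015]
metertip [668.6389955  -22.46569001]
meterbot [541.06464974  -4.99021541]
footstub [621.11404145 121.05330735]
ftine [500.41195446  -6.48400628]
fstem [3.96056075e+02 2.99461311e-01]
```

View pics/crop.png

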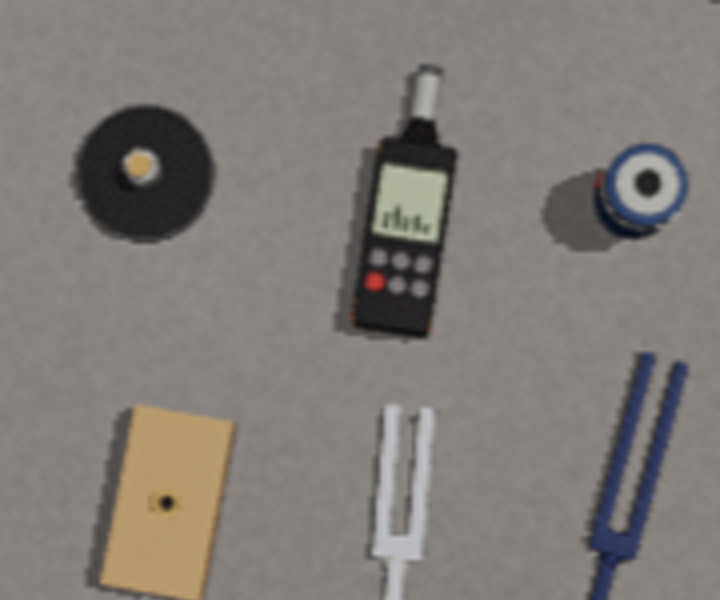

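The crop shows the meter upright with its nose at crop (430,70), the foot stub at (138,167), the calibrator cap at (648,183), and the box and fork clearly. I'll set out now, going over the blue case for a close look first.

Call:
carry_out(moves=[100, 4, -2.5, 0, 0.009, 100, 4, -2.5, 0, 0.009, 100, 4, -2.5, 0, 0.009, 100, 4, -2.5, 0, 0.009, 100, 4, -2.5, 0, 0.009, 100, 4, -2.5, 0, 0.009, 100, 4, -2.5, 0, 0.009, 100, 4, -2.5, 0, 0.009, 100, 4, -2.5, 0, 0.009, 100, 2, -2.5, 0, 0.004], squeeze=40)

```text
clock: 1.15
position: [0.5098, 0.3094, 0.2306]
ee_rot: [0.001, 0.069, 0.998, -0.0]
contact_force: [0.0, 0.9, -0.3]
width: 0.0853
```

```bash
python3 - <<'E'
from m import *
s=manip.get_state();print(s['position'],s['ee_rot'])
c,im=shot('wrist','w1')
# expected blue case centre
for p in [(.527,.321,.05)]: print(proj(c,p))
m=blob(im,(100,120,40),(125,255,255),proj(c,(.527,.321,.05)),250); print(rect(c,m,.05))
E
```

```text
[0.50977569 0.30936967 0.23064344] [ 6.08170180e-04  6.90337334e-02  9.97614140e-01 -4.15974429e-05]
(np.float64(292.60012591132835), np.float64(202.6803368006443))
centre 526.8 318.2 size 191x167 long-axis yaw deg -3.6 (-0.064) px 4496
```

View pics/w1.png

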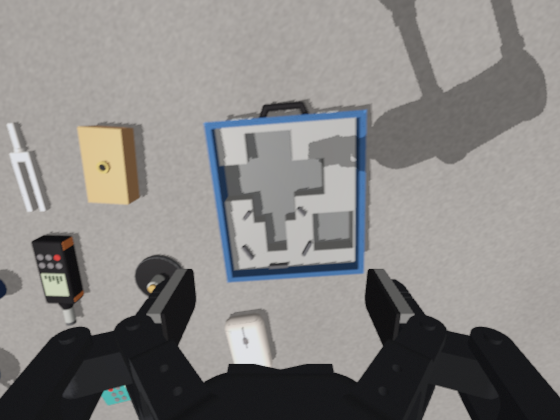

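The wrist view (up is -x) shows the blue case rim from (210,120) to (363,275), and the calibrator well at (333,226). I'll check the pose fit with an overlay.

```bash
cat >> m.py <<'E'
def loc(pose,x,y,z):  # case frame mm -> world m
    X,Y,t=pose; return np.array([X+x*np.cos(t)-y*np.sin(t),Y+x*np.sin(t)+y*np.cos(t),z])/1000
def draw(c,im,pose,polys):
    for P,z in polys:
        q=np.array([proj(c,loc(pose,x,y,z)) for x,y in P]); cv2.polylines(im,[np.round(q*16).astype(int)],True,(0,0,255),1,cv2.LINE_AA,4)
B=lambda a,b,c,d:[(a,c),(b,c),(b,d),(a,d)]
BLUE=[(B(-93,93,-82,82),50),(B(19,69,26,76),31),(B(-81,26,-46,6),31),(B(26,66,-33,-7),31),(B(-47,-4,-78,42),31)]
YEL=[(B(-75,75,-82,82),50),(B(-50,50,-30,30),31),(B(-34,12,-62,62),31),(B(12,56,30,61),43),(B(12,56,-61,-30),43)]
E
cat > w.py <<'E'
from m import *
st={'position':[0.50977569,0.30936967,0.23064344],'ee_rot':[6.08e-4,.0690337,.997614,-4e-5]}
c=cam('wrist',st); im=cv2.imread('pics/w1.png')
im=im[90:300,180:400]; s=2.7; im=cv2.resize(im,None,fx=s,fy=s,interpolation=cv2.INTER_CUBIC)
c=(c[0]*s,(c[1]-180+.5)*s-.5,(c[2]-90+.5)*s-.5,c[3],c[4])
draw(c,im,(526.8,318.2,-.064),BLUE); cv2.imwrite('pics/o1.png',im)
E
python3 w.py
```

```text
(no output)
```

View pics/o1.png

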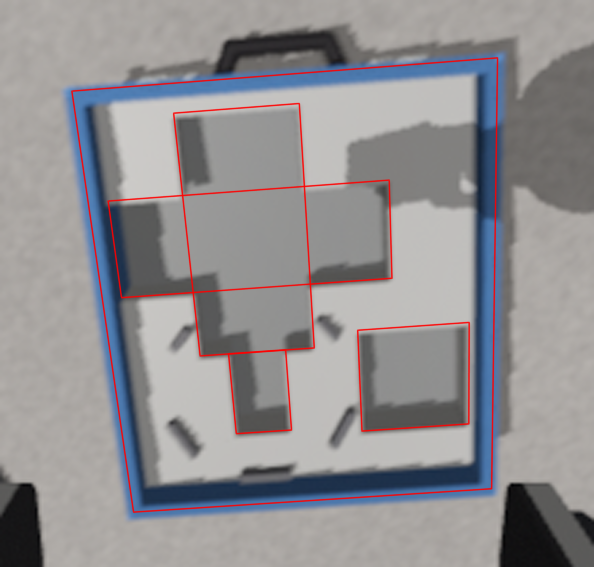

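The overlay fits the blue case well, so its pose is (526.8, 318.2, -0.064). On to the meter.

Call:
carry_out(moves=[100, 0.8, -3.2, -0.8, 0, 100, 0.8, -3.2, -0.8, 0, 100, 0.8, -3.2, -0.8, 0, 100, 0.8, -3.2, -0.8, 0, 100, 0.8, -3.2, -0.8, 0, 100, 0.8, -3.2, -0.8, 0, 100, 0.8, -3.2, -0.8, 0, 100, 0.8, -3.2, -0.8, 0, 100, 0.6, -3.2, -0.8, 0, 100, 0.6, -3.2, -0.8, 0])

```text
clock: 2.2
position: [0.5823, -0.0101, 0.1508]
ee_rot: [-0.0, 0.068, 0.998, 0.0]
contact_force: [0.8, 0.5, 0.0]
width: 0.0859
```

```bash
python3 - <<'E'
from m import *
s=manip.get_state();print(s['position'],s['ee_rot'])
c,im=shot('wrist','w2')
draw(c,im,(604,-13,-.137),[(B(-67.5,27.5,-20,20),24),(B(27.5,67.5,-6.5,6.5),12)])
cv2.imwrite('pics/o2.png',im)
E
```

```text
[ 0.58233155 -0.01010276  0.15076203] [-2.88857558e-04  6.83625445e-02  9.97660495e-01  1.29219402e-04]
```

View pics/o2.png

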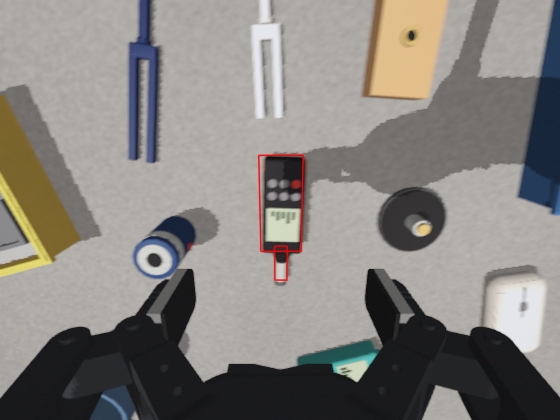

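The meter sits at (283,203) within 2 mm of the estimate. I'll descend, grip and lift.

Call:
carry_out(moves=[100, 0.1, 0, -2.8, 0, 100, 0.1, 0, -2.8, 0, 100, 0.1, 0, -2.8, 0, 100, 0.1, 0, -2.8, 0, 100, 0.1, 0, -2.8, 0, 100, 0, 0, -0.4, 0, 30, 0, 0, -0.2, 0, 0, 0, 0, 0, 0, 0, 0, 0, 0, 0, 0, 0, 0, 0, 0], squeeze=50)

```text
clock: 3.25
position: [0.5889, -0.0091, 0.0072]
ee_rot: [0.002, 0.068, 0.998, -0.0]
contact_force: [0.1, -0.2, 4.7]
width: 0.0388
```

Call:
carry_out(moves=[0, 0, 0, 2, 0, 0, 0, 0, 4, 0, 0, 0, 0, 4, 0, 0, -0.8, 3, 1, 0.01, 0, -1.2, 4, 0, 0.01, 0, -1.2, 4, 0, 0.01, 0, -1.2, 4, 0, 0.01, 0, -1.2, 4, 0, 0.01, 0, -1.2, 4, 0, 0.01, 0, -1.2, 4, 0, 0.01])

```text
clock: 4.25
position: [0.5068, 0.2624, 0.1161]
ee_rot: [0.001, 0.033, 0.999, 0.0]
contact_force: [1.1, -0.2, -1.6]
width: 0.0387
```

Call:
carry_out(moves=[0, -0.9, 3.9, 0, 0, 0, 0, 0, 0, 0, 0, 0, 0, 0, 0, 0, 0, 0, -2, 0, 0, 0, 0, -2, 0, 0, 0, 0, -1, 0, 0, 0, 0, 0, 0, 0, 0, 0, 0, 0, 0, 0, 0, 0, 0, 0, 0, 0, 0, 0])

```text
clock: 5.25
position: [0.4992, 0.3001, 0.0663]
ee_rot: [0.001, 0.033, 0.999, 0.0]
contact_force: [-0.1, -0.4, -1.5]
width: 0.0389
```

```bash
python3 - <<'E'
from m import *
s=manip.get_state();p=s['position'];print(p,s['ee_rot'])
jaw=2*np.arctan2(s['ee_rot'][2],s['ee_rot'][1])-np.pi/2; t=jaw-np.pi/2; print('meter yaw',t)
c,im=shot('wrist','w3')
z=p[2]*1000-6; o=p[:2]*1000+16*np.array([np.cos(t),np.sin(t)])
draw(c,im,(o[0],o[1],t),[(B(-67.5,27.5,-20,20),z+24),(B(27.5,67.5,-6.5,6.5),z+12)])
draw(c,im,(526.8,318.2,-.064),BLUE)
cv2.imwrite('pics/o3.png',cv2.resize(im[80:420,130:430],None,fx=1.75,fy=1.75,interpolation=cv2.INTER_CUBIC))
E
```

```text
[0.49923008 0.30009244 0.06629581] [8.66529266e-04 3.34978826e-02 9.99438309e-01 4.54781369e-04]
meter yaw -0.06700833310578114
```

View pics/o3.png

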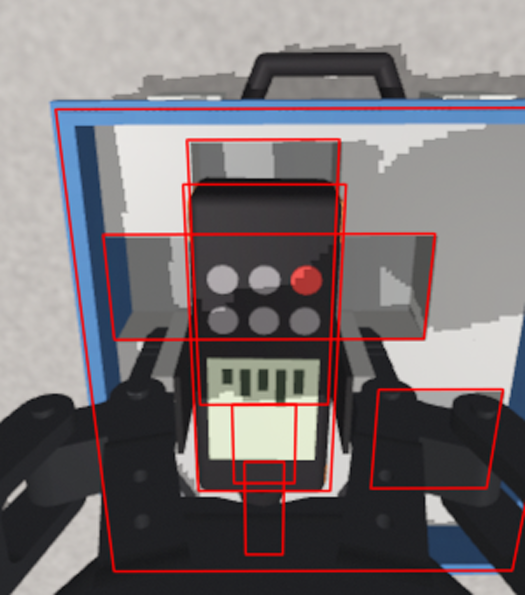

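The held meter matches the predicted outline and lies over the pocket. I'll shift +3.5 mm in x and lower it.

Call:
carry_out(moves=[0, 0.35, -0.05, -1, 0, 0, 0, 0, -1, 0, 0, 0, 0, -1, 0, 0, 0, 0, -0.8, 0, 0, 0, 0, -0.7, 0, 0, 0, 0, -0.5, 0, 0, 0, 0, -0.3, 0, 0, 0, 0, -0.1, 0, 0, 0, 0, 0, 0, 0, 0, 0, 0, 0])

```text
clock: 6.3
position: [0.5017, 0.2993, 0.0121]
ee_rot: [-0.0, 0.033, 0.999, -0.0]
contact_force: [-3.6, -0.6, 4.7]
width: 0.0388
```

Call:
carry_out(moves=[55, 0, 0, 0, 0, 60, 0, 0, 0, 0, 60, 0, 0, 0, 0, 60, 0, 0, 0.5, 0, 60, 0, 0, 1.5, 0, 60, 0, 0, 3, 0, 60, 0, 0, 4, 0, 60, 0, 0, 4, 0, 100, 1.5, -4, 1, -0.15, 100, 1.5, -4, 0, -0.15])

```text
clock: 7.3
position: [0.5339, 0.2201, 0.1548]
ee_rot: [0.003, 0.184, 0.983, 0.002]
contact_force: [0.4, 0.0, 0.5]
width: 0.0779
```

```bash
python3 - <<'E'
from m import *
s=manip.get_state();print(s['position'],s['ee_rot'])
c,im=shot('wrist','w4')
P=(526.8,318.2,-.064); o=loc(P,-7.5,-20,0)*1000
draw(c,im,P,BLUE[:3]); draw(c,im,(o[0],o[1],-.064),[(B(-67.5,27.5,-20,20),29),(B(27.5,67.5,-6.5,6.5),17)])
cv2.imwrite('pics/o4.png',im)
E
```

```text
[0.53392107 0.22009735 0.154766  ] [0.00316879 0.18379798 0.98295763 0.00160166]
```

View pics/o4.png

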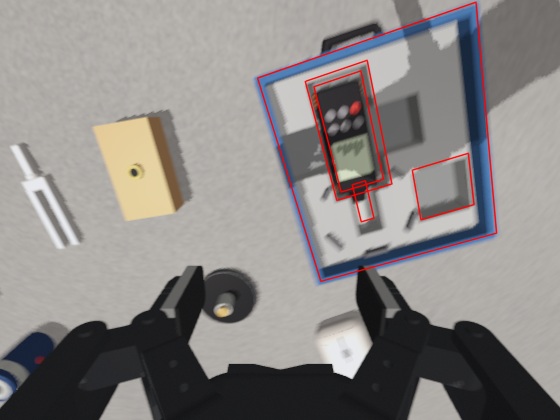

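The meter is down in its pocket within about 2 mm. Next is the calibrator, turning the jaws along x on the way.

Call:
carry_out(moves=[100, 0.7, -3.4, -0.3, -0.126, 100, 0.7, -3.4, -0.3, -0.126, 100, 0.7, -3.4, -0.3, -0.126, 100, 0.7, -3.4, -0.3, -0.126, 100, 0.7, -3.4, -0.3, -0.126, 100, 0.7, -3.4, -0.3, -0.126, 100, 0.7, -3.4, -0.3, -0.126, 100, 0.7, -3.4, -0.3, -0.126, 100, 0.7, -3.4, 0, -0.126, 100, 0.7, -3.4, 0, -0.126])

```text
clock: 8.35
position: [0.6021, -0.1218, 0.1273]
ee_rot: [-0.0, 0.728, 0.685, 0.0]
contact_force: [1.5, -0.7, 0.2]
width: 0.0856
```

```bash
python3 - <<'E'
from m import *
c2=cam('wrist',{'position':[0.58233155,-0.01010276,0.15076203],'ee_rot':[-2.9e-4,.0683625,.99766,1.3e-4]})
print('from w2',ray(c2,154,260,.062)*1000)
s=manip.get_state();print(s['position'],2*np.arctan2(s['ee_rot'][2],s['ee_rot'][1])-np.pi/2)
c,im=shot('wrist','w5'); q=proj(c,(.606,-.122,.062)); print(q)
m=blob(im,(0,0,140),(179,90,255),q,45); print(rect(c,m,.062))
draw(c,im,(606,-122,0),[(20*np.c_[np.cos(np.arange(0,6.3,.2)),np.sin(np.arange(0,6.3,.2))],62)])
cv2.imwrite('pics/o5.png',im)
E
```

```text
from w2 [ 607.03633523 -123.62909079   62.        ]
[ 0.60207795 -0.12184489  0.12725136] -0.06084379747931856
(np.float64(284.8069984313194), np.float64(226.6600374922235))
centre 605.4 -125.4 size 68x67 long-axis yaw deg -86.8 (-1.516) px 4638
```

View pics/o5.png

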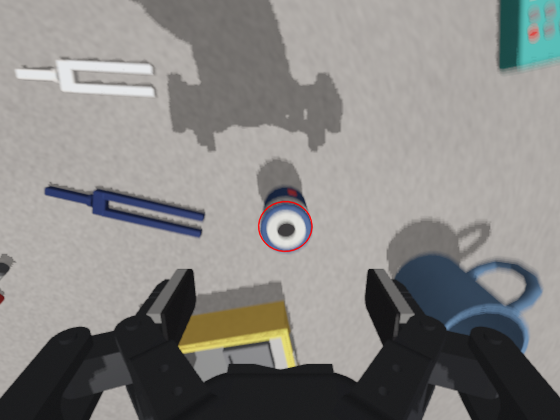

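The calibrator is centred at (286,229), so it is at (606.5, -123). I'll grip it, with the mug clear to the right.

Call:
carry_out(moves=[100, 0.45, -0.1, -2.2, 0, 100, 0, 0, -2.2, 0, 100, 0, 0, -2.2, 0, 100, 0, 0, -2.2, 0, 100, 0, 0, -0.6, 0, 100, 0, 0, -0.2, 0, 30, 0, 0, 0, 0, 0, 0, 0, 0, 0, 0, 0, 0, 0, 0, 0, 0, 0, 0, 0], squeeze=50)

```text
clock: 9.4
position: [0.6073, -0.1218, 0.0327]
ee_rot: [0.001, 0.727, 0.687, 0.001]
contact_force: [0.1, 0.1, 4.2]
width: 0.0388
```

Call:
carry_out(moves=[0, 0, 0, 2, 0, 0, 0, 0, 4, 0, 0, 0, 1, 3, 0, 0, -0.3, 4.2, 0, 0, 0, -0.3, 4.2, 0, 0, 0, -0.3, 4.2, 0, 0, 0, -0.3, 4.2, 0, 0, 0, -0.3, 4.2, 0, 0, 0, -0.3, 4.2, 0, 0, 0, -0.3, 4.2, 0, 0])

```text
clock: 10.4
position: [0.5849, 0.1841, 0.1214]
ee_rot: [0.0, 0.727, 0.687, -0.0]
contact_force: [1.6, -0.4, -1.7]
width: 0.0388
```

Call:
carry_out(moves=[0, -0.3, 4, 0, 0, 0, -0.3, 4, 0, 0, 0, -0.3, 4, 0, 0, 0, -0.2, 3.5, 0, 0, 0, 0, 2, 0, 0, 0, 0, 1, 0, 0, 0, 0, 0, 0, 0, 0, 0, 0, -1, 0, 0, 0, 0, -1, 0, 0, 0, 0, 0, 0])

```text
clock: 11.4
position: [0.5733, 0.3652, 0.0988]
ee_rot: [-0.001, 0.727, 0.686, -0.002]
contact_force: [-0.0, 0.3, -2.8]
width: 0.0384
```

```bash
python3 - <<'E'
from m import *
s=manip.get_state();p=s['position'];print(p,2*np.arctan2(s['ee_rot'][2],s['ee_rot'][1])-np.pi/2)
c,im=shot('wrist','w6')
C=20*np.c_[np.cos(np.arange(0,6.3,.2)),np.sin(np.arange(0,6.3,.2))]
draw(c,im,(526.8,318.2,-.064),BLUE[:2]); draw(c,im,(p[0]*1e3,p[1]*1e3-1.2,0),[(C,p[2]*1e3-32.7+62)])
cv2.imwrite('pics/o6.png',im)
E
```

```text
[0.57327328 0.36516984 0.09883434] -0.0576539567849077
```

View pics/o6.png

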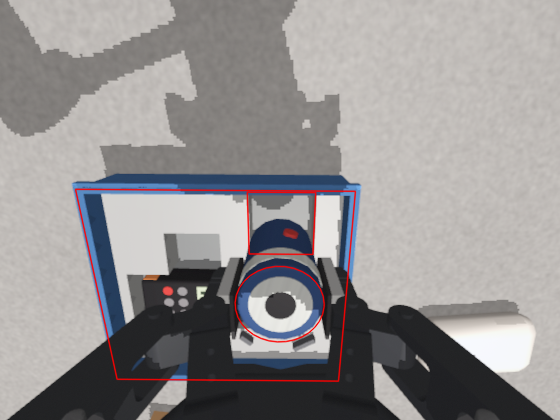

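The calibrator hangs upright, with its cap at (282,306) where predicted. I'll lower it into the well.

Call:
carry_out(moves=[0, 0.1, 0.25, -1.5, 0, 0, 0, 0, -1.5, 0, 0, 0, 0, -1.2, 0, 0, 0, 0, -0.8, 0, 0, 0, 0, -0.5, 0, 0, 0, 0, -0.3, 0, 0, 0, 0, -0.2, 0, 0, 0, 0, -0.1, 0, 0, 0, 0, -0.1, 0, 0, 0, 0, 0, 0])

```text
clock: 12.45
position: [0.5756, 0.3701, 0.0396]
ee_rot: [0.0, 0.727, 0.687, 0.0]
contact_force: [0.4, 0.3, -2.0]
width: 0.0384
```

Call:
carry_out(moves=[0, -0.15, -0.25, 0, 0, 0, 0, 0, -0.1, 0, 0, 0, 0, -0.1, 0, 0, 0, 0, -0.05, 0, 0, 0, 0, 0, 0, 0, 0, 0, 0, 0, 0, 0, 0, 0, 0, 0, 0, 0, 0, 0, 0, 0, 0, 0, 0, 0, 0, 0, 0, 0])

```text
clock: 13.45
position: [0.574, 0.3674, 0.0377]
ee_rot: [0.0, 0.727, 0.687, 0.0]
contact_force: [-2.0, -1.3, 5.8]
width: 0.0389
```

Call:
carry_out(moves=[52, 0, 0, 0, 0, 60, 0, 0, 0, 0, 60, 0, 0, 0.3, 0, 60, 0, 0, 1.5, 0, 60, 0, 0, 3, 0, 60, 0, 0, 3, 0, 60, 0, 0, 2, 0, 60, 0.7, -4, 0, 0, 60, 0.8, -4, 0, 0, 60, 0.8, -4, 0, 0])

```text
clock: 14.45
position: [0.5975, 0.2467, 0.1365]
ee_rot: [0.001, 0.726, 0.688, 0.001]
contact_force: [0.5, -0.5, 0.2]
width: 0.0513
```

Call:
carry_out(moves=[60, 0.8, -4, 0, 0, 60, 0.8, -4, 0, 0, 60, 0.8, -4, 0, 0, 60, 0, -0.6, 0, 0, 60, 0, 0, 0, 0, 60, 0, 0, 0, 0, 60, 0, 0, 0, 0, 60, 0, 0, 0, 0, 60, 0, 0, 0, 0, 60, 0, 0, 0, 0])

```text
clock: 15.45
position: [0.6209, 0.1222, 0.1348]
ee_rot: [-0.0, 0.726, 0.687, -0.0]
contact_force: [-0.1, -0.0, 0.4]
width: 0.0514
```

```bash
python3 - <<'E'
from m import *
s=manip.get_state();p=s['position'];print(p,2*np.arctan2(s['ee_rot'][2],s['ee_rot'][1])-np.pi/2)
c,im=shot('wrist','w7'); q=proj(c,(.622,.122,.032)); print(q)
m=blob(im,(10,70,90),(30,255,255),q,30); print('brass',rect(c,m,.032))
C=np.c_[np.cos(np.arange(0,6.3,.2)),np.sin(np.arange(0,6.3,.2))]
draw(c,im,(622,122,0),[(35*C,8),(8*C,28)])
cv2.imwrite('pics/o7.png',im)
E
```

```text
[0.62085685 0.12217324 0.13477802] -0.054945451775397114
(np.float64(280.9667459871121), np.float64(211.29309456372525))
brass centre 623.8 123.1 size 10x10 long-axis yaw deg -49.2 (-0.859) px 119
```

View pics/o7.png

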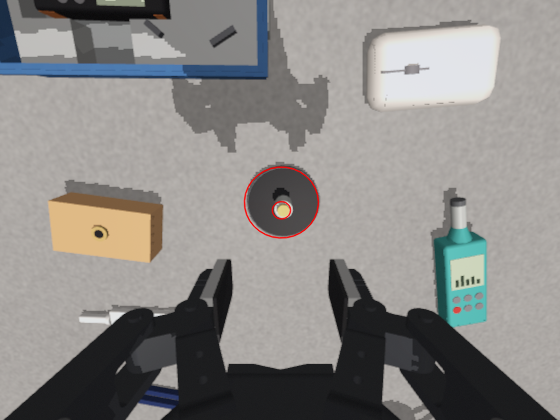

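The foot is at (282,202), with its brass tip at (283,210), so it matches within 2 mm. I'll grip the stub.

Call:
carry_out(moves=[60, 0.2, 0, -2.7, 0, 60, 0, 0, -2.7, 0, 60, 0, 0, -2.7, 0, 60, 0, 0, -2.7, 0, 60, 0, 0, -0.9, 0, 60, 0, 0, -0.4, 0, 60, 0, 0, -0.2, 0, 0, 0, 0, 0, 0, 0, 0, 0, 0, 0, 0, 0, 0, 0, 0], squeeze=80)

```text
clock: 16.5
position: [0.6238, 0.1215, 0.0133]
ee_rot: [0.001, 0.727, 0.687, 0.001]
contact_force: [0.1, 0.8, 3.4]
width: 0.0123
```

Call:
carry_out(moves=[0, 0, 0, 0, 0, 0, 0, 0, 0, 0, 0, 0, 0, 0, 0, 0, 0, 0, 0.3, 0, 0, 0, 0, 0.7, 0, 0, 0, 0, 1, 0, 0, 0, 0, 2, 0, 0, 0, 0, 3, 0, 0, 0, 0, 3, 0, 0, 0, 0, 0, 0])

```text
clock: 17.5
position: [0.6264, 0.1218, 0.117]
ee_rot: [0.003, 0.727, 0.687, 0.004]
contact_force: [0.9, -0.3, -2.3]
width: 0.0124
```

Call:
carry_out(moves=[0, -1, 3, 0, 0, 0, -1, 3, 0, 0, 0, -1, 3, 0, 0, 0, -1, 3, 0, 0, 0, -1, 3, 0, 0, 0, -0.8, 2.3, 0, 0, 0, 0, 0, -1, 0, 0, 0, 0, -1, 0, 0, 0, 0, 0, 0, 0, 0, 0, 0, 0])

```text
clock: 18.5
position: [0.5649, 0.2932, 0.0908]
ee_rot: [-0.0, 0.727, 0.687, -0.001]
contact_force: [-0.2, 0.6, -2.7]
width: 0.0123
```

```bash
python3 - <<'E'
from m import *
s=manip.get_state();p=s['position'];print(p,2*np.arctan2(s['ee_rot'][2],s['ee_rot'][1])-np.pi/2)
c,im=shot('wrist','w8')
C=np.c_[np.cos(np.arange(0,6.3,.2)),np.sin(np.arange(0,6.3,.2))]
P=(526.8,318.2,-.064); z=p[2]*1e3-13.3
draw(c,im,P,BLUE[:2]); draw(c,im,(p[0]*1e3,p[1]*1e3+.8,0),[(35*C,z+8),(8*C,z+28)])
cv2.imwrite('pics/o8.png',cv2.resize(im[100:420,130:430],None,fx=1.8,fy=1.8))
E
```

```text
[0.56487414 0.29316316 0.09078658] -0.05724235287797841
```

View pics/o8.png

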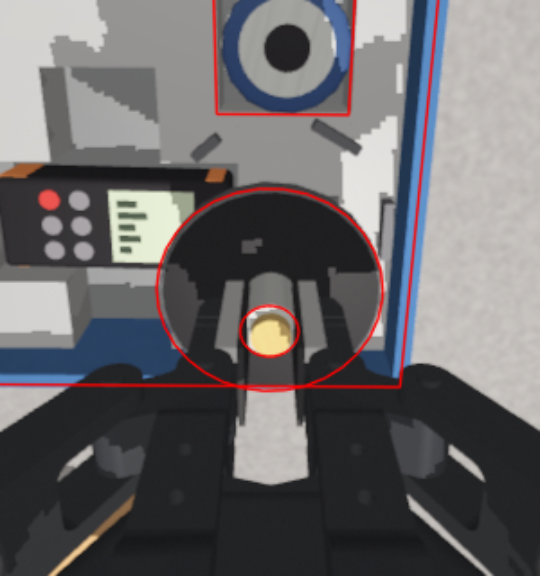

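The foot hangs level at crop (270,290), and the calibrator stands in its well. I'll lower the foot onto its seat.

Call:
carry_out(moves=[0, 0.25, 0.05, -1.2, 0, 0, 0, 0, -1.2, 0, 0, 0, 0, -0.9, 0, 0, 0, 0, -0.6, 0, 0, 0, 0, -0.3, 0, 0, 0, 0, -0.2, 0, 0, 0, 0, -0.1, 0, 0, 0, 0, 0, 0, 0, 0, 0, 0, 0, 0, 0, 0, 0, 0])

```text
clock: 19.55
position: [0.5677, 0.295, 0.0472]
ee_rot: [0.0, 0.727, 0.687, 0.0]
contact_force: [-0.3, -0.1, -2.3]
width: 0.0121
```

Call:
carry_out(moves=[0, 0, 0, -0.1, 0, 0, 0, 0, -0.1, 0, 0, 0, 0, -0.1, 0, 0, 0, 0, 0, 0, 0, 0, 0, 0, 0, 0, 0, 0, 0, 0, 0, 0, 0, 0, 0, 0, 0, 0, 0, 0, 0, 0, 0, 0, 0, 0, 0, 0, 0, 0])

```text
clock: 20.55
position: [0.5675, 0.2949, 0.0443]
ee_rot: [0.0, 0.727, 0.687, 0.0]
contact_force: [-2.0, -1.1, 5.4]
width: 0.012
```

Call:
carry_out(moves=[35, 0, 0, 0, 0, 35, 0, 0, 0, 0, 35, 0, 0, 0, 0, 35, 0, 0, 0.5, 0, 35, 0, 0, 2, 0, 35, 0, 0, 3, 0, 35, 0, 0, 3.5, 0, 100, -1, -2, 0, -0.14, 100, -1.2, -2, 0, -0.14, 100, -1.2, -2, 0, -0.14])

```text
clock: 21.55
position: [0.5334, 0.2345, 0.1345]
ee_rot: [0.0, 0.855, 0.518, 0.001]
contact_force: [0.3, -0.6, 0.6]
width: 0.0726
```

Call:
carry_out(moves=[100, -1.2, -2, 0, -0.14, 100, -1.2, -2, 0, -0.14, 100, -1.2, -2, 0, -0.14, 100, -1.2, -2, 0, -0.14, 100, -1.2, -2, 0, -0.14, 100, -1.2, -2, 0, -0.14, 100, -1.4, -0.2, 0, -0.14, 100, 0, 0, 0, -0.14, 100, 0, 0, 0, -0.14, 100, 0, 0, 0, -0.04])

```text
clock: 22.55
position: [0.4477, 0.1129, 0.1343]
ee_rot: [-0.0, 0.995, -0.104, 0.001]
contact_force: [-0.9, 0.3, 0.5]
width: 0.0854
```

```bash
python3 - <<'E'
from m import *
s=manip.get_state();p=s['position'];print(p,2*np.arctan2(s['ee_rot'][2],s['ee_rot'][1])-np.pi/2,s['qpos'])
c,im=shot('wrist','w9')
m=blob(im,(8,90,120),(22,255,255),proj(c,(.458,.110,.03)),110); print(rect(c,m,.03))
draw(c,im,(458,109.7,-.204),[(B(-44,44,-24,24),30)])
c2,t=shot('top','top9')
draw(c2,t,(535.3,-321,.138),YEL)
cv2.imwrite('pics/o9.png',np.hstack([cv2.resize(im[60:340,120:460],(437,360)),cv2.resize(t[150:270,380:500],(360,360),interpolation=cv2.INTER_CUBIC)]))
E
```

```text
[0.44765751 0.11285769 0.13431852] -1.779501110540858 [ 9.61128649e-02  1.86628786e-01  1.88962533e+00 -7.09643851e-05
  1.06427900e+00  1.87564837e+00]
centre 460.1 110.5 size 89x48 long-axis yaw deg -11.5 (-0.201) px 5499
```

View pics/o9.png

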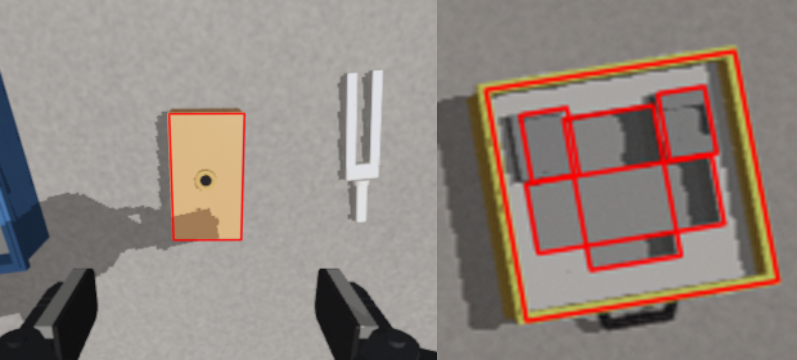

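The left panel shows the box outline fitting at (206,176). The right panel shows the yellow case pose (535.3, -321, 0.138) fitting within about 2 mm. I'll grip the box.

Call:
carry_out(moves=[100, 0.15, 0, -2.9, 0, 100, 0, 0, -2.9, 0, 100, 0, 0, -2.9, 0, 100, 0, 0, -2.9, 0, 100, 0, 0, -0.8, 0, 100, 0, 0, -0.5, 0, 40, 0, 0, 0, 0, 0, 0, 0, 0, 0, 0, 0, 0, 0, 0, 0, 0, 0, 0, 0], squeeze=35)

```text
clock: 23.65
position: [0.4502, 0.1131, 0.0061]
ee_rot: [-0.0, 0.995, -0.102, 0.001]
contact_force: [0.1, -0.1, 5.9]
width: 0.0475
```

Call:
carry_out(moves=[0, 0, 0, 2, 0, 0, 0, 0, 4, 0, 0, 0, 0, 4, 0, 0, 0.6, -4, 0, 0.03, 0, 0.6, -4, 0, 0.03, 0, 0.6, -4, 0, 0.03, 0, 0.6, -4, 0, 0.03, 0, 0.6, -4, 0, 0.03, 0, 0.6, -4, 0, 0.03, 0, 0.6, -4, 0, 0.03])

```text
clock: 24.65
position: [0.4909, -0.1687, 0.1051]
ee_rot: [0.0, 1.0, 0.003, 0.0]
contact_force: [1.3, 0.1, -0.8]
width: 0.0472
```

Call:
carry_out(moves=[0, 0.8, -4, 0, 0.03, 0, 0.8, -4, 0, 0.03, 0, 0.8, -4, 0, 0.03, 0, 0.9, -3.5, 0, 0.04, 0, 0, 0, -1, 0, 0, 0, 0, -1, 0, 0, 0, 0, 0, 0, 0, 0, 0, 0, 0, 0, 0, 0, 0, 0, 0, 0, 0, 0, 0])

```text
clock: 25.65
position: [0.5243, -0.3214, 0.0854]
ee_rot: [0.0, 0.998, 0.068, 0.0]
contact_force: [0.2, -0.3, -0.3]
width: 0.0475
```

```bash
python3 - <<'E'
from m import *
s=manip.get_state();p=s['position'];t=2*np.arctan2(s['ee_rot'][2],s['ee_rot'][1])-np.pi/2+np.pi/2;print(p,t)
c,im=shot('wrist','w10'); z=p[2]*1e3-6
o=p[:2]*1e3+10.1*np.array([np.cos(t),np.sin(t)])
draw(c,im,(o[0],o[1],t),[(B(-44,44,-24,24),z+30)])
draw(c,im,(535.3,-321,.138),YEL)
cv2.imwrite('pics/o10.png',cv2.resize(im[20:420,60:500],None,fx=1.45,fy=1.45,interpolation=cv2.INTER_CUBIC))
E
```

```text
[ 0.52429071 -0.32144924  0.08544159] 0.13579780582264944
```

View pics/o10.png

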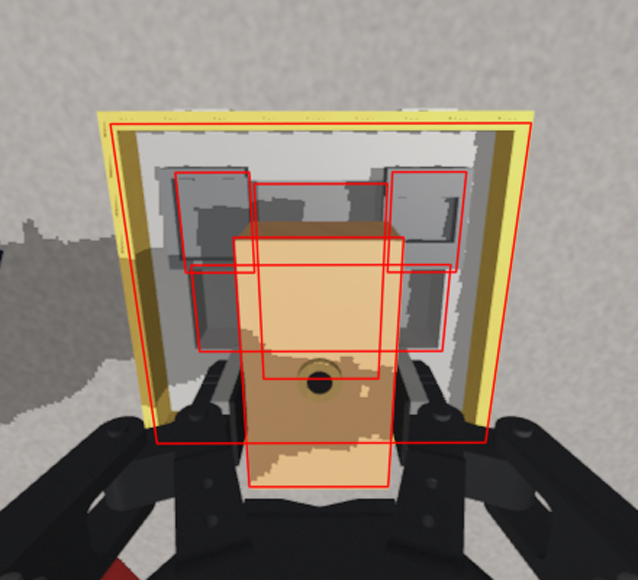

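The box (320,360) matches its outline. The case features sit about 2 mm toward +x and 1.5 mm toward +y of my estimate, so the pose becomes (537, -319.5, 0.138). I'll correct and lower.

Call:
carry_out(moves=[0, 0.25, 0.05, -1.5, 0, 0, 0, 0, -2, 0, 0, 0, 0, -1.5, 0, 0, 0, 0, -1, 0, 0, 0, 0, -0.6, 0, 0, 0, 0, -0.4, 0, 0, 0, 0, -0.2, 0, 0, 0, 0, -0.1, 0, 0, 0, 0, 0, 0, 0, 0, 0, 0, 0])

```text
clock: 26.7
position: [0.5267, -0.3217, 0.0122]
ee_rot: [0.0, 0.998, 0.067, 0.0]
contact_force: [-0.4, 0.6, -0.9]
width: 0.0473
```

Call:
carry_out(moves=[0, 0, 0, -0.1, 0, 0, 0, 0, -0.1, 0, 0, 0, 0, 0, 0, 68, 0, 0, 0, 0, 72, 0, 0, 0, 0, 72, 0, 0, 0, 0, 72, 0, 0, 0.5, 0, 72, 0, 0, 2, 0, 72, 0, 0, 4, 0, 72, 0, 0, 4, 0])

```text
clock: 27.7
position: [0.526, -0.3211, 0.1154]
ee_rot: [-0.001, 0.998, 0.067, -0.001]
contact_force: [0.6, 0.5, 0.1]
width: 0.0614
```

Call:
carry_out(moves=[60, -1, 4, 0.3, -0.03, 60, -1, 4, 0.3, -0.03, 60, -1, 4, 0.3, -0.03, 60, -1, 4, 0, -0.03, 60, -1, 4, 0, -0.03, 60, -1, 4, 0, -0.03, 60, -1, 4, 0, -0.02, 60, 0, 4, 0, 0, 60, 0, 0, 0, 0, 60, 0, 0, 0, 0])

```text
clock: 28.7
position: [0.4567, -0.001, 0.1242]
ee_rot: [0.0, 1.0, -0.031, 0.0]
contact_force: [-0.2, 0.5, -0.3]
width: 0.0515
```

```bash
python3 - <<'E'
from m import *
s=manip.get_state();p=s['position'];t=2*np.arctan2(s['ee_rot'][2],s['ee_rot'][1])-np.pi/2+np.pi/2;print(p,t)
c,im=shot('wrist','w11')
q=proj(c,(.45,-.003,.008)); print(q)
g=cv2.cvtColor(im,cv2.COLOR_BGR2HSV)[:,:,2]
for th in(190,205,220):
    m=blob(im,(0,0,th),(179,45,255),q,150); print(th,rect(c,m,.008))
draw(c,im,(448.5,-3,-.065),[(B(-21,55,-12,12),8),(B(-55,-21,-4,4),8)])
c2,t2=shot('top','top11')
draw(c2,t2,(537,-319.5,.138),YEL[:1]+[(B(-44,44,-24,24),35)])
cv2.imwrite('pics/o11.png',np.hstack([cv2.resize(im[60:340,120:460],(437,360)),cv2.resize(t2[150:270,380:500],(360,360),interpolation=cv2.INTER_CUBIC)]))
E
```

```text
[ 0.45666819 -0.00101551  0.12422101] -0.06250756060619223
(np.float64(282.0794044495951), np.float64(214.21782768465576))
190 centre 449.9 -3.0 size 109x24 long-axis yaw deg -5.9 (-0.103) px 1674
205 centre 449.6 -2.9 size 108x23 long-axis yaw deg -5.9 (-0.103) px 1454
220 centre 450.1 -2.9 size 107x22 long-axis yaw deg -6.0 (-0.104) px 1276
```

View pics/o11.png

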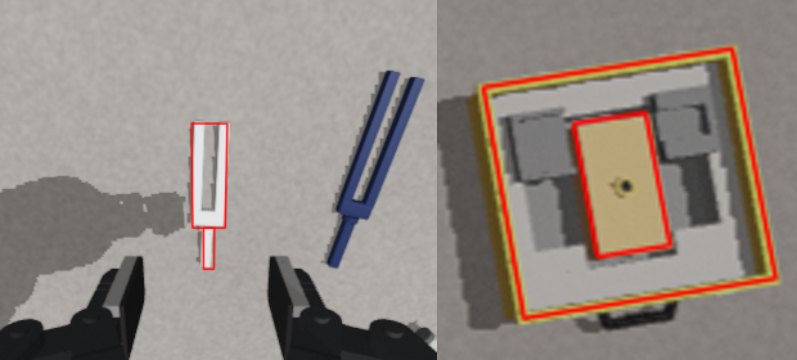

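The box is seated on its outline in the yellow case, and the short fork's overlay fits at (209,195) in the left panel. I'll grip the fork.

Call:
carry_out(moves=[60, -0.1, -0.25, -2.7, 0, 60, 0, 0, -2.7, 0, 60, 0, 0, -2.7, 0, 60, 0, 0, -2.7, 0, 60, 0, 0, -0.8, 0, 60, 0, 0, -0.4, 0, 60, 0, 0, -0.1, 0, 0, 0, 0, 0, 0, 0, 0, 0, 0, 0, 0, 0, 0, 0, 0], squeeze=40)

```text
clock: 29.8
position: [0.4565, -0.0042, 0.004]
ee_rot: [0.0, 0.999, -0.033, 0.001]
contact_force: [-0.7, -1.3, 5.1]
width: 0.0222
```

Call:
carry_out(moves=[0, 0, 0, 0, 0, 0, 0, 0, 0, 0, 0, 0, 0, 0, 0, 0, 0, 0, 0, 0, 0, 0, 0, 0, 0, 0, 0, 0, 0, 0, 0, 0, 0, 0, 0, 0, 0, 0, 0, 0, 0, 0, 0, 0, 0, 0, 0, 0, 0, 0])

```text
clock: 30.8
position: [0.4565, -0.0043, 0.004]
ee_rot: [0.0, 0.999, -0.032, 0.001]
contact_force: [-0.4, -1.1, 6.2]
width: 0.0223
```

Call:
carry_out(moves=[0, 0, 0, 1, 0, 0, 0, 0, 4, 0, 0, 0, 0, 5, 0, 0, 0.9, -2.5, 0, 0.145, 0, 0.9, -2.5, 0, 0.145, 0, 0.9, -2.5, 0, 0.145, 0, 0.9, -2.5, 0, 0.145, 0, 0.9, -2.5, 0, 0.145, 0, 0.9, -2.5, 0, 0.145, 0, 0.9, -2.5, 0, 0.145])

```text
clock: 31.8
position: [0.5186, -0.1799, 0.1035]
ee_rot: [0.0, 0.888, 0.46, 0.0]
contact_force: [-0.8, 0.6, -0.5]
width: 0.0222
```

Call:
carry_out(moves=[0, 0.9, -2.3, 0, 0.145, 0, 0.9, -2.3, 0, 0.145, 0, 0.9, -2.3, 0, 0.145, 0, 0.9, -2.3, 0, 0.145, 0, 0.9, -2.3, 0, 0.145, 0, 0.5, -1.4, 0, 0.034, 0, 0, 0, -1, 0, 0, 0, 0, 0, 0, 0, 0, 0, 0, 0, 0, 0, 0, 0, 0])

```text
clock: 32.8
position: [0.5681, -0.3069, 0.0929]
ee_rot: [-0.0, 0.656, 0.754, 0.0]
contact_force: [-0.2, 0.2, -0.8]
width: 0.0223
```

```bash
python3 - <<'E'
from m import *
s=manip.get_state();p=s['position'];t=2*np.arctan2(s['ee_rot'][2],s['ee_rot'][1]);t=(t+np.pi)%(2*np.pi)-np.pi;print(p,t)
c,im=shot('wrist','w12'); z=p[2]*1e3-4
o=p[:2]*1e3-7*np.array([np.cos(t),np.sin(t)])
draw(c,im,(o[0],o[1],t),[(B(-21,55,-12,12),z+8),(B(-55,-21,-4,4),z+8)])
draw(c,im,(537,-319.5,.138),YEL[:1]+YEL[3:]+[(B(-44,44,-24,24),35)])
cv2.imwrite('pics/o12.png',cv2.resize(im[20:420,60:500],None,fx=1.45,fy=1.45,interpolation=cv2.INTER_CUBIC))
E
```

```text
[ 0.56810287 -0.3068784   0.09288456] 1.7093320603566493
```

View pics/o12.png

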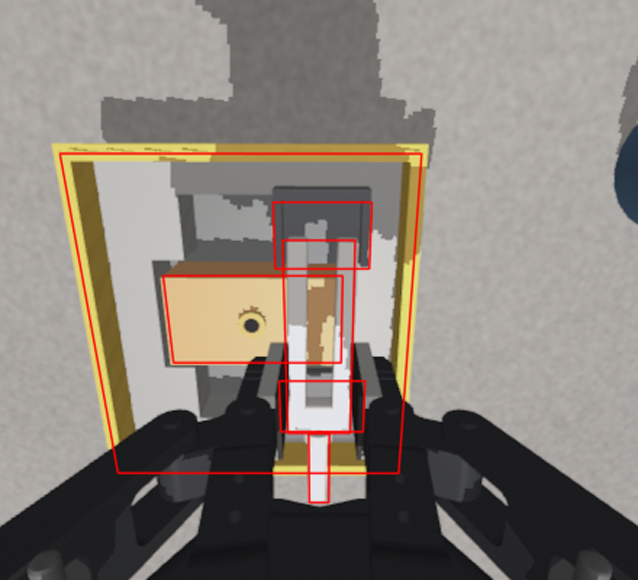

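The fork (320,370) is over the cradles and matches its outline, with the cradle fit good too. I'll lower with a small correction.

Call:
carry_out(moves=[0, 0.1, -0.1, -1.2, 0, 0, 0, 0, -1.2, 0, 0, 0, 0, -1, 0, 0, 0, 0, -0.7, 0, 0, 0, 0, -0.4, 0, 0, 0, 0, -0.3, 0, 0, 0, 0, -0.2, 0, 0, 0, 0, -0.1, 0, 0, 0, 0, 0, 0, 0, 0, 0, 0, 0])

```text
clock: 33.85
position: [0.5697, -0.3092, 0.0422]
ee_rot: [0.0, 0.657, 0.754, 0.0]
contact_force: [-0.6, 0.3, -0.7]
width: 0.0226
```

Call:
carry_out(moves=[0, 0, 0.1, -0.1, 0, 0, 0, 0, -0.1, 0, 0, 0, 0, -0.05, 0, 0, 0, 0, 0, 0, 0, 0, 0, 0, 0, 0, 0, 0, 0, 0, 0, 0, 0, 0, 0, 0, 0, 0, 0, 0, 0, 0, 0, 0, 0, 0, 0, 0, 0, 0])

```text
clock: 34.85
position: [0.5697, -0.308, 0.0406]
ee_rot: [0.0, 0.657, 0.754, 0.0]
contact_force: [-0.3, 1.7, 5.2]
width: 0.0221
```

Call:
carry_out(moves=[36, 0, 0, 0, 0, 40, 0, 0, 0, 0, 40, 0, 0, 0, 0, 40, 0, 0, 0, 0, 40, 0, 0, 0.3, 0, 40, 0, 0, 1.5, 0, 40, 0, 0, 3, 0, 40, 0, 0, 4, 0, 40, 0, 0, 4, 0, 40, 0, 0, 4, 0])

```text
clock: 35.85
position: [0.5693, -0.308, 0.209]
ee_rot: [0.0, 0.657, 0.754, 0.0]
contact_force: [-0.3, -0.4, -0.3]
width: 0.0346
```

Call:
carry_out(moves=[40, -4, 2, 0, 0, 40, -4, 2, 0, 0, 40, -4, 2, 0, 0, 40, -4, 2, 0, 0, 40, -3, 2, 0, 0, 40, 0, 2, 0, 0, 40, 0, 0, 0, 0, 40, 0, 0, 0, 0, 40, 0, 0, 0, 0, 40, 0, 0, 0, 0])

```text
clock: 36.85
position: [0.3802, -0.1889, 0.2072]
ee_rot: [0.0, 0.657, 0.754, -0.0]
contact_force: [0.2, 0.2, 0.4]
width: 0.0342
```

```bash
python3 - <<'E'
from m import *
c,t=shot('top','top13'); raw=t.copy(); s=3; K_=4
def view(P,polys,x0,y0,n):
    im=cv2.resize(raw[y0:y0+n,x0:x0+n],(390,390),interpolation=cv2.INTER_CUBIC); k=390/n
    cc=(c[0]*k,(c[1]-x0+.5)*k-.5,(c[2]-y0+.5)*k-.5,c[3],c[4])
    for Q,pl in polys: draw(cc,im,Q,pl)
    return im
C=np.c_[np.cos(np.arange(0,6.3,.2)),np.sin(np.arange(0,6.3,.2))]
Y=(537,-319.5,.138); o=loc(Y,34,0,0)*1e3
A=view(Y,[(Y,YEL[:1]),((o[0],o[1],Y[2]+np.pi/2),[(B(-21,55,-12,12),44.5),(B(-55,-21,-4,4),44.5)])],380,150,120)
P=(526.8,318.2,-.064); f=loc(P,42,-20,0)*1e3; k=loc(P,44,51,0)*1e3
Bm=view(P,[(P,BLUE[:1]),((*f[:2],0),[(35*C,39),(8*C,59)]),((*k[:2],0),[(20*C,67)])],52,162,120)
cv2.imwrite('pics/o13.png',np.hstack([Bm,A]))
E
```

```text
(no output)
```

No more viewing is possible, so I'll check the last placements numerically from the top picture.

```bash
python3 - <<'E'
from m import *
im=cv2.imread('pics/top13.png'); im0=cv2.imread('pics/top0.png'); c=cam('top')
def inv(P,w): X,Y,t=P; d=w[:2]*1e3-[X,Y]; return np.round([d[0]*np.cos(t)+d[1]*np.sin(t),-d[0]*np.sin(t)+d[1]*np.cos(t)],1)
Y=(537,-319.5,.138); P=(526.8,318.2,-.064)
def cen(n,case,xyz,lo,hi,rad):
    q=proj(c,loc(case,*xyz)); m=blob(im,lo,hi,q,rad,1)
    if m is None: print(n,'none'); return
    u,v=cv2.findNonZero(m).reshape(-1,2).mean(0); print(n,'case xy',inv(case,ray(c,u,v,xyz[2]/1000)),'want',xyz[:2],m.sum(),rect(c,m,xyz[2]/1000))
cen('brass',P,(42,-20,63),(10,60,80),(32,255,255),12)
cen('disc',P,(42,-20,39),(0,0,0),(179,255,50),22)
cen('cal',P,(44,51,67),(0,0,140),(179,80,255),10)
cen('cal hole',P,(44,51,67),(0,0,0),(179,255,70),5)
for th in (170,190): cen('fork',Y,(34,0,44.5),(0,0,th),(179,40,255),32)
cen('yoke/tines',Y,(34,16,44.5),(0,0,170),(179,40,255),18)
d=cv2.absdiff(im,im0).max(2)
for n,(x,y,r) in dict(long=(339,253,30),mug=(386,100,18),mouse=(161,112,25)).items():
    k=np.zeros_like(d); cv2.circle(k,(x,y),r,1,-1); print(n,'changed px',int(((d>40)&(k>0)).sum()))
s=manip.get_state(); print(s['clock'],s['position'])
E
```

```text
brass case xy [ 42.2 -19.5] want (42, -20) 29 centre 566.7 296.1 size 10x9 long-axis yaw deg 0.4 (0.007) px 29
disc case xy [ 41.2 -21. ] want (42, -20) 812 centre 567.1 294.4 size 66x66 long-axis yaw deg 81.3 (1.418) px 812
cal case xy [44.2 51.4] want (44, 51) 140 centre 574.0 366.9 size 27x26 long-axis yaw deg 0.7 (0.013) px 140
cal hole case xy [44.6 51.1] want (44, 51) 28 centre 574.9 366.0 size 10x9 long-axis yaw deg 0.8 (0.013) px 28
fork case xy [59.8  0.9] want (34, 0) 441 centre 594.9 -311.1 size 116x19 long-axis yaw deg -82.2 (-1.434) px 441
fork case xy [34. 13.] want (34, 0) 234 centre 568.6 -299.2 size 72x22 long-axis yaw deg -83.5 (-1.458) px 234
yoke/tines case xy [33.9 13.7] want (34, 16) 245 centre 568.5 -298.4 size 70x23 long-axis yaw deg -83.8 (-1.462) px 245
long changed px 0
mug changed px 0
mouse changed px 0
36.9 [ 0.38004483 -0.18880263  0.20716152]
```

```bash
python3 -c "
from rig import manip; print(manip.sign_off())"
```

```text
the job is handed in; nothing more can be done
None
```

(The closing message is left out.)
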